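# Serve the long biscuit with the tongs

## Task

Serve the long almond biscuit with the sprung tongs: pick up the tongs, squeeze them to grip the biscuit on the wooden board, and set it down gently, standing on its flat base, in the middle of the white plate. Do not touch the biscuit with the robot itself, leave the two round biscuits and the mug and spice jar where they are, and finally lay the tongs down flat on the bare table and let go of them.

Things in the scene. Friction and masses are not known exactly. Their poses are not given: they have to be found in the camera images.
- tongs: Steel sprung tongs with black rubber grips, lying flat on the table on the edges of their two arms, 175 mm long, 130 g. Origin: on the underside, midway between the black grips; x points along the tongs to the jaws, y to the left arm, z up. The bow (spring end) is 82 mm behind the origin, the jaws end 93 mm ahead of it. The arms turn equally about upright pivots 68 mm behind the origin.
- tongs_grip (a point): Midway between the grips, 13 mm above the tongs' underside (pinch here across y, from above, tips near the table). Grips 48 mm long, 26 mm tall, 59 mm over their outsides when free. Squeezed to 53 mm (about 8 N) the tongs can be carried, jaws 46 mm apart; at 44 mm (11 N) the jaws are 26 mm apart; squeeze harder (20 to 30 N) to clamp a part. Let out, they spring open.
- tongs_jaws (a point): Point midway between the two jaws, at the level of the tongs' underside, 80 mm ahead of the tongs' origin. Jaws: two upright flat steel pads, 26 mm long, 18 mm tall (from the underside up), 5 mm thick, 59 mm apart inside when free.
- tongs_arm_l (a joint): Squeeze of the left arm of the tongs: 0 free (open), 0.11 rad jaws 26 mm apart and parallel, 0.18 rad stop (jaws nearly meet, 34 mm over the grips). The right arm mirrors it.
- long_biscuit: Hard long almond biscuit, a slice standing on its flat base on the board: 80 mm long (x), 26 mm thick (y) between flat cut faces, 32 mm high (z), rounded upper ends, 35 g. Origin: centre of the base. Grip it across its thickness, jaws over its middle and the tongs along its length, their underside 12 mm above its base so that the arms clear the plate's rim.
- round_biscuit_1: Round biscuit, 52 mm across, 17 mm high, on the board beside the long one. Origin: centre of its underside. A bystander.
- round_biscuit_2: The other round biscuit, the same size. A bystander.
- board: Fixed light-wood serving board, 130 mm (x) by 220 mm (y), 12 mm thick; the three biscuits stand in a row along its y, about 72 mm apart, in any order. Origin: centre of its underside.
- plate: Loose white plate, 160 mm across, 12 mm high at the rim, its inner floor 5 mm above the table. Origin: centre of its underside. It and the board may change sides.
- tea_mug: White mug, 98 mm high, at the front left of the table. Origin: underside. A bystander.
- spice_jar: Spice jar, 46 mm across, 108 mm high, at the front right of the table. Origin: underside. A bystander.

How it is judged (in metres and radians):
On the way, in this order (a step that is already met when the one before it is completed fails the run):
1. the long biscuit is held up in the squeezed tongs, its base more than 45 mm above the table (height (world z) of long_biscuit above 0.045 m and contact force between long_biscuit and tongs above 0.3 N and contact force between the fingers and tongs above 1 N), for 0.2 s.
2. the long biscuit stands on the plate, let go by the tongs (horizontal distance between long_biscuit and plate below 0.035 m and z of long_biscuit in the frame of plate below 0.012 m and angle between long_biscuit's own z axis and vertical below 0.2 rad and contact force between long_biscuit and plate above 0.05 N and contact force between long_biscuit and tongs below 0.02 N), for 0.2 s.
At the end, for the whole second after the job is handed in: Long biscuit at rest on its base (tilt under 0.2 rad) on the plate, centre within 35 mm of the plate's centre, free of the tongs; plate flat on the table; tongs at rest flat on the bare table (underside under 6 mm up, tilt under 0.1 rad), sprung open (squeeze under 0.02 rad) (all of step 2 and linear speed of each of long_biscuit, tongs below 0.02 m/s and height (world z) of tongs below 0.006 m and angle between tongs's own z axis and vertical below 0.1 rad and value of joint tongs_arm_l below 0.02 rad and height (world z) of plate below 0.005 m and angle between plate's own z axis and vertical below 0.06 rad); the robot touches nothing.
It fails at once if the fingers or arm touch the long biscuit (contact force between any of the fingers, the arm and long_biscuit above 0.3 N).
It fails at once if the long biscuit is dropped or thrown (faster than 0.5 m/s while the tongs do not hold it) (contact force between long_biscuit and tongs below 0.02 N and linear speed of long_biscuit above 0.5 m/s).
It fails at once if a round biscuit, the mug or the spice jar is moved more than 20 mm (distance of any of round_biscuit_1, round_biscuit_2, tea_mug, spice_jar from where it was at the start of the episode above 0.02 m).
It also fails if it takes over 50 s, if anything falls off the work surface, if the arm or the gripper's body presses on something with over 40 N, if the wrist force passes 120 N, or if a joint passes its speed limit or range.

## Robot

A 7-joint arm with a two-finger parallel gripper is mounted at the origin on a cart in front of the work surface, level with it; the furniture and walls round the work are solid. World frame = base frame: x ahead of the robot, y to its left, z up, the work surface at z = 0. Lengths are in mm, angles in rad, forces in N, time in s.
With the tool pointing down it reaches from about 425 to 875 mm from the base axis. Payload 8.4 kg.
Tool frame: the origin (TCP) lies at the very end of the fingers, on their centre line; the grasp point (between the pads) lies 19 mm behind it (ctrl.tcp_to_grasp is the z of the grasp point in the tool frame, in mm); z points along the fingers, y is the line along which they close (so a half turn about z gives the same grasp; the last joint's range is limited). The gripper opens to 85 mm and grips with 20 to 120 N. Pads are 22 mm wide; open, the fingers measure 114 mm over their backs; the gripper's body (76 mm by 85 mm) begins 54 mm behind the grasp point. The pads swing forward as they close: fully open they stand 13 mm farther back than shut.
Start: joints at [1.153, 0.333, 0.04, 1.465, -0.013, 1.343, -0.059], TCP at [203.705, -617.225, 194.508] pointing down, gripper open.
Joint ranges: [-2.58, 2.58], [-0.38, 2.09], [-1.3, 1.39], [0.25, 2.4], [-1.5, 4.64], [0.08, 2.09], [-2.65, 2.65]. Speed limits (rad/s): [2.22, 2.22, 2.79, 2.79, 3.14, 3.14, 3.14].

## Interface

Orientations are given as a rotation vector (axis times angle).
In Python, from workcell import ctrl gives the robot as it stands.
- The arm moves only by the tool jog_arm, never from a script. Its argument "motion" is a list of rows, each an object with "delta_pos": the shift along the world's x, y, z scaled (see below), a list of three; "dr": the turn, a rotation vector about the world's x, y, z scaled (see below), a list of three. A call has exactly 5 rows; each row shifts and turns the commanded pose from where the row before left it; what a row does not reach is not made up. The controller multiplies each number of a shift by 0.075 m and each number of a turn by 30 degrees. A row lasts 1/10 s, in which the tool goes at most 50 mm and 8.59 degrees, less where a joint would pass 70% of its speed; a pose out of reach is approached as far as the arm can. A call with a number of a shift or a turn outside -1 to 1 is refused whole. A call with a gripper value outside its range is refused whole. "hand" is the opening, from 0 (shut) to 1 (fully open), set as the call begins (left out, the last holds). The fingers move at their own pace and stop on an object; "force" is the grip in N (left out, the last holds). Time passes only in rows, so rows that do not move let the fingers close, or fill a call up. It gives the time, the measured TCP pose, the force, the opening and the grip force at its end, in the units of the state.
- ctrl.state(): the state, without advancing time (a new reading comes with each control period).
- ctrl.capture(name): name is "scene" or "top" or "wrist"; returns a dict with "pixels" (384x512x3 uint8, red, green, blue), "camera_matrix" (3x3 intrinsics, pixels), "rvec" (rotation vector, rad) and "tvec" (3), from world to camera coordinates, as OpenCV has them; the wrist camera has in their place "T_tool_cam" (4x4, takes a point from camera to tool coordinates, whose origin is the TCP and whose axes are the flange's). Camera axes: x right, y down, z forward; pixel columns grow to the right and rows downward; lengths in mm; the calibration is good to about 2 mm. A picture is of the moment at which its call begins: read the wrist's pose just before it. There is no depth.
- ctrl.finish_job(): hands the job in; it is judged then, once.
Trained networks look in a picture, given as the dict that the camera call returned (one of the last four; its "shot" number tells which), for a name from the list of things; names that differ only in an ending like _2 or _b are one class to them, and where a whole thing is asked for, a point or a joint stands for the part that bears it (a point fixed in the world has none). Each returns a list of dicts, best first, with "p" (0 to 1); they miss things now and then, are a little off and sometimes report something else, mostly with a low value. They report only what shows in the picture. A call takes as long as a camera call.
- ctrl.recognise(picture, name): "at" ([column, row] in pixels, amid what is visible of it).
- ctrl.place_of(picture, name): "at" ([column, row] in pixels: a listed point, or the origin of a listed thing).
The state is a dict: "clock": time; "joint_pos": joint angles; "joint_velocities": joint speeds; "joint_efforts": joint torques, N m; "tcp_pos": TCP position; "orientation": TCP orientation; "contact_force": force on the tool from outside, world axes, zero at the start; "wrist_torque": the same for the moment, N m; "width": finger opening in mm; "grasp_force": force on a finger pad.
Only numpy, scipy, OpenCV 4.12 (cv2) and the standard library are available. Lean on these libraries where they do the work, as an engineer would, in place of code of your own. Each camera call takes 0.05 s, during which the arm holds its last target. There are 200 camera calls.

## Working session

There is one attempt and no reset: what is moved stays moved. The work goes in short steps, Python scripts to look and compute and a tool call to move; the robot and the scene stay as the last step left them, time stands still between calls to the robot, and variables do not carry over. Pictures are saved under pics/ and viewed, at most 10 in all, crops included, and the job is handed in when it is done.

Besides the shell and the picture viewer there is one more tool, called after ">>>" in YAML: its name, and indented under it one key for each argument. jog_arm: Moves the arm, as the interface text tells. Shifts and turns lie within -1 to 1; 1 stands for 0.075 m of shift or 30 degrees of turn. Its arguments: {"type":"object","properties":{"motion":{"type":"array","items":{"type":"object","properties":{"delta_pos":{"type":"array","items":{"type":"number","minimum":-1,"maximum":1}},"dr":{"type":"array","items":{"type":"number","minimum":-1,"maximum":1}}}}},"hand":{"type":"number"},"force":{"type":"number"}},"required":["motion"]}

```bash
mkdir -p pics
cat > h.py <<'E'
import numpy as np, cv2
from workcell import ctrl
def ray(p,uv):
    K=np.array(p["camera_matrix"],float);d=np.linalg.solve(K,[uv[0],uv[1],1.])
    if "rvec" in p:
        R=cv2.Rodrigues(np.array(p["rvec"],float))[0];t=np.array(p["tvec"],float).ravel()
        return -R.T@t,R.T@d
    s=p["st"];R=cv2.Rodrigues(np.array(s["orientation"],float))[0];T=np.array(p["T_tool_cam"])
    return R@T[:3,3]+np.array(s["tcp_pos"]),R@T[:3,:3]@d
def atz(p,uv,z):
    o,d=ray(p,uv);return o+d*(z-o[2])/d[2]
def tri(rs):
    A=0;b=0
    for o,d in rs:
        d=d/np.linalg.norm(d);M=np.eye(3)-np.outer(d,d);A=A+M;b=b+M@o
    return np.linalg.solve(A,b)
def cap(n):
    s=ctrl.state();p=ctrl.capture(n);p["st"]=s;return p
def save(p,f): cv2.imwrite("pics/"+f,cv2.cvtColor(p["pixels"],cv2.COLOR_RGB2BGR))
E
python3 - <<'E'
from h import *
np.set_printoptions(precision=1,suppress=True)
P={n:cap(n) for n in("top","scene")}
for n in P: save(P[n],n+"1.png"); print(n,ray(P[n],(256,192)))
cv2.imwrite("pics/both.png",cv2.resize(np.hstack([cv2.imread("pics/top1.png"),cv2.imread("pics/scene1.png")]),(800,300)))
for k in["tongs","tongs_grip","tongs_jaws","long_biscuit","round_biscuit_1","board","plate","tea_mug","spice_jar"]:
    r={n:ctrl.place_of(P[n],k) for n in P}
    for n in r:
        for q in r[n][:3]: print(k,n,np.array(q["at"]),round(q["p"],2),atz(P[n],q["at"],0))
    if all(r.values()): print("  tri",tri([ray(P[n],r[n][0]["at"]) for n in P]))
print(ctrl.state(),ctrl.tcp_to_grasp)
E
```

```text
top (array([ 354.5,   -3.9, 1119.5]), array([ 0.1,  0. , -1. ]))
scene (array([-533.1,  614.5,  654.7]), array([ 0.8, -0.5, -0.5]))
tongs top [267.6 217.3] 0.67 [441.6 -15.4   0. ]
tongs scene [264.2 209.5] 0.66 [435.7  -5.8   0. ]
  tri [443.3 -13.5  -6.1]
tongs_grip top [268.9 218.8] 0.74 [437.  -19.2   0. ]
tongs_grip scene [263.5 201.3] 0.76 [482.4 -32.3   0. ]
  tri [439.  -13.   25.3]
tongs_jaws top [262.3 190.6] 0.71 [523.   -0.9   0. ]
tongs_jaws scene [244.2 196.4] 0.72 [542.9   5.3   0. ]
  tri [526.3   5.7   6.9]
long_biscuit top [372.6 174.1] 0.82 [ 567.1 -335.7    0. ]
long_biscuit top [190.6 173.9] 0.48 [579.3 218.8   0. ]
long_biscuit scene [175.1 208.6] 0.15 [579.1 233.6   0. ]
  tri [598.1 -48.6  27.4]
round_biscuit_1 top [326.1 175.2] 0.65 [ 566.6 -195.6    0. ]
round_biscuit_1 top [189.1 172.9] 0.59 [582.5 223.5   0. ]
round_biscuit_1 top [347.  173.5] 0.54 [ 570.6 -258.9    0. ]
round_biscuit_1 scene [303.8 176.4] 0.62 [ 570.8 -260.2    0. ]
round_biscuit_1 scene [288.2 174.7] 0.5 [ 611.  -219.1    0. ]
  tri [ 547.7 -211.    22.1]
board scene [302.  175.3] 0.57 [
[... 156 characters left out ...]
scene [152.4 254.9] 0.94 [377.3 375.4   0. ]
spice_jar top [376.  231.6] 0.83 [ 393.8 -335.3    0. ]
spice_jar scene [317.  171.8] 0.74 [ 579.  -327.4    0. ]
spice_jar scene [287.3 177.8] 0.62 [ 590.8 -201.     0. ]
  tri [ 420.3 -262.1   87.6]
{'clock': 1.0, 'joint_pos': array([ 1.2,  0.3,  0. ,  1.5, -0. ,  1.3, -0.1]), 'joint_velocities': array([-0., -0.,  0.,  0., -0.,  0.,  0.]), 'joint_efforts': array([  0. , -65.8,   1.4, -40.6,   0. ,   0. ,  -0. ]), 'tcp_pos': array([ 203.7, -617.2,  194.5]), 'orientation': array([-3.1, -0.5, -0. ]), 'contact_force': array([-0.4,  0.9, -0.2]), 'wrist_torque': array([-0., -0.,  0.]), 'grasp_force': 0.0, 'width': 85.5952479936041} -18.700000000000003
```

View pics/top1.png

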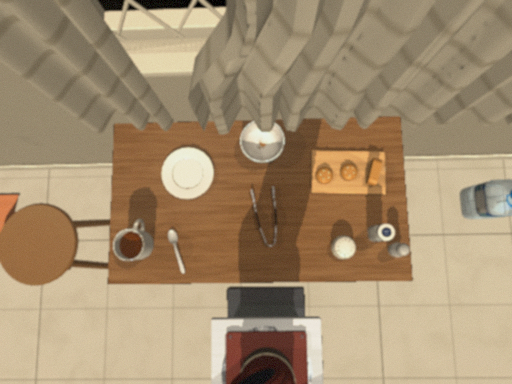

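View pics/scene1.png

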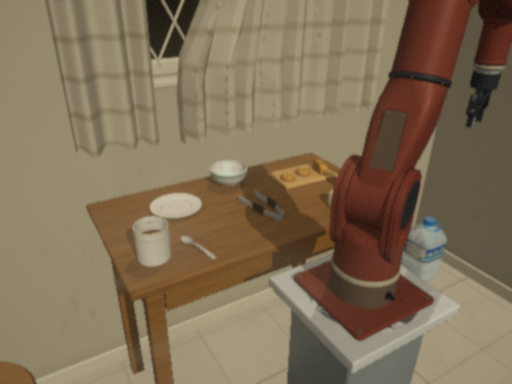

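Top view: plate at (188,173), tongs at about (265,215) with the jaws pointing away from the robot. The board is at (348,172), with the long biscuit at its right end (376,172), and the jar is near (382,232). The scene view agrees. Next I'll look with the wrist camera above the board.

>>> jog_arm:
  motion:
    - {"delta_pos": [0.33, 0.42, 0.2], "dr": [0, 0, 0]}
    - {"delta_pos": [0.33, 0.42, 0.2], "dr": [0, 0, 0]}
    - {"delta_pos": [0.33, 0.42, 0.2], "dr": [0, 0, 0]}
    - {"delta_pos": [0.33, 0.42, 0.2], "dr": [0, 0, 0]}
    - {"delta_pos": [0.33, 0.42, 0.2], "dr": [0, 0, 0]}

```text
clock: 1.5
tcp_pos: [328.2, -458.3, 270.3]
orientation: [3.101, 0.498, 0.0]
contact_force: [0.1, 0.2, -0.5]
width: 85.4
grasp_force: 0.0
```

>>> jog_arm:
  motion:
    - {"delta_pos": [0.33, 0.42, 0.2], "dr": [0, 0, 0]}
    - {"delta_pos": [0.33, 0.42, 0.2], "dr": [0, 0, 0]}
    - {"delta_pos": [0.33, 0.42, 0.2], "dr": [0, 0, 0]}
    - {"delta_pos": [0.33, 0.42, 0.2], "dr": [0, 0, 0]}
    - {"delta_pos": [0, 0, 0], "dr": [0, 0, 0]}

```text
clock: 2.0
tcp_pos: [431.2, -328.5, 332.0]
orientation: [3.098, 0.513, 0.007]
contact_force: [0.0, -0.1, 0.4]
width: 85.4
grasp_force: 0.0
```

```bash
cat >> h.py <<'E'
np.set_printoptions(precision=2,suppress=True)
def look(keys,f=None,z={}):
    p=cap("wrist")
    if f: save(p,f)
    print(p["st"]["clock"],p["st"]["tcp_pos"],p["st"]["orientation"])
    for k in keys:
        for q in ctrl.place_of(p,k)[:3]: print(k,np.array(q["at"]),round(q["p"],2),atz(p,q["at"],z.get(k,0)))
    return p
E
python3 - <<'E'
from h import *
p=look(["long_biscuit","round_biscuit_1","board","spice_jar"],"w1.png",{"long_biscuit":12,"round_biscuit_1":12})
print(p["T_tool_cam"])
E
```

```text
2.0 [ 431.16 -328.46  332.04] [3.1  0.51 0.01]
long_biscuit [290.6  42.4] 0.6 [ 567.7  -326.23   12.  ]
round_biscuit_1 [241.3  15.3] 0.72 [ 577.56 -254.11   12.  ]
round_biscuit_1 [184.8   6.3] 0.71 [ 564.05 -181.74   12.  ]
spice_jar [248.7 165. ] 0.79 [ 388.46 -326.18    0.  ]
[[  -0.     -0.95   -0.31   79.22]
 [   1.     -0.      0.     -1.05]
 [  -0.     -0.31    0.95 -178.8 ]
 [   0.      0.      0.      1.  ]]
```

View pics/w1.png

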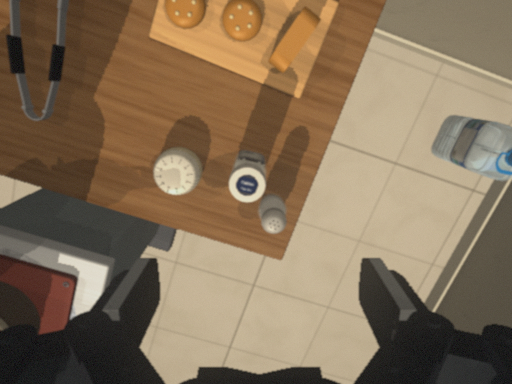

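Wrist view: the long biscuit is at (296,40), tilted within the board. The round ones are at (240,17) and (185,8). The jar with the dark top is at (248,180), and the tongs are at the left. I'll move in for a more central view of the biscuit.

>>> jog_arm:
  motion:
    - {"delta_pos": [0.6, 0.0, -0.1], "dr": [0, 0, 0]}
    - {"delta_pos": [0.6, 0.0, -0.1], "dr": [0, 0, 0]}
    - {"delta_pos": [0.6, 0, -0.1], "dr": [0, 0, 0]}
    - {"delta_pos": [0.0, 0, 0], "dr": [0, 0, 0]}
    - {"delta_pos": [0, 0, 0], "dr": [0, 0, 0]}

```text
clock: 2.75
tcp_pos: [561.1, -334.4, 304.9]
orientation: [-3.1, -0.497, 0.004]
contact_force: [-0.1, 0.1, -0.3]
width: 85.3
grasp_force: 0.0
```

Run:
```python
from h import *
p=look(["long_biscuit","round_biscuit_1","board","spice_jar"],"w2.png",{"long_biscuit":12,"round_biscuit_1":12})
import pickle;pickle.dump(p,open("w2.pkl","wb"))
```

```text
2.75 [ 561.11 -334.38  304.92] [-3.1 -0.5  0. ]
long_biscuit [255.8 134.6] 0.86 [ 568.54 -325.63   12.  ]
round_biscuit_1 [207.3 113.5] 0.83 [ 575.   -255.41   12.  ]
round_biscuit_1 [152.9 103. ] 0.78 [ 565.62 -183.33   12.  ]
board [211.1 112.1] 0.67 [ 576.87 -258.49    0.  ]
spice_jar [221.1 241.2] 0.64 [ 394.27 -325.92    0.  ]
```

View pics/w2.png

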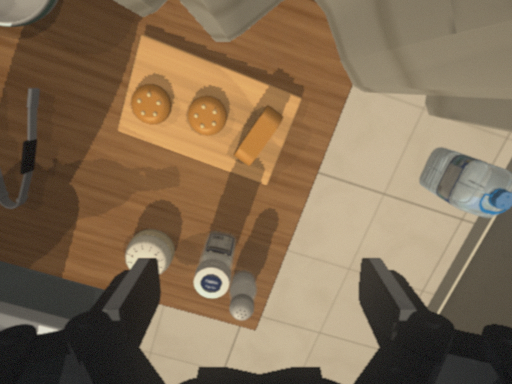

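View 2: the long biscuit runs from (241,157) to (274,112). The round ones are at (207,115) and (151,104), and the jar's base is near (221,240). Next I'll measure the biscuit's angle by segmenting it, then triangulate it.

Run:
```python
from h import *
import pickle
from scipy.optimize import minimize
p=pickle.load(open("w2.pkl","rb"));im=p["pixels"]
print(im[135,257],im[135,225],im[150,248],im[115,270],im[160,255])
hsv=cv2.cvtColor(im,cv2.COLOR_RGB2HSV);print(hsv[135,257],hsv[135,225],hsv[150,248],hsv[165,225])
roi=np.zeros(im.shape[:2],np.uint8);roi[95:178,228:296]=1
m=((hsv[...,1]>165)&(roi>0)).astype(np.uint8)
n,l,s,c=cv2.connectedComponentsWithStats(m);i=1+s[1:,4].argmax();m=(l==i).astype(np.uint8);print(s[i],c[i])
cv2.imwrite("pics/m.png",np.hstack([cv2.resize(cv2.cvtColor(im,cv2.COLOR_RGB2BGR)[85:190,180:310],None,fx=3,fy=3),cv2.resize(cv2.merge([m*255]*3)[85:190,180:310],None,fx=3,fy=3)]))
K=np.array(p["camera_matrix"]);S=p["st"];R=cv2.Rodrigues(np.array(S["orientation"],float))[0];T=np.array(p["T_tool_cam"])
Rc=R@T[:3,:3];o=R@T[:3,3]+S["tcp_pos"]
def mask(x,y,a):
    pts=[(u,v,z) for u,z in[(-40,0),(40,0),(-40,16),(40,16),(-35,27),(35,27),(-25,32),(25,32)] for v in(-13,13)]
    W=np.array([[x+u*np.cos(a)-v*np.sin(a),y+u*np.sin(a)+v*np.cos(a),12+z] for u,v,z in pts])
    q=(W-o)@Rc@K.T;q=q[:,:2]/q[:,2:]
    h=cv2.convexHull((q*16).astype(np.int32));M=np.zeros_like(m);cv2.fillConvexPoly(M,h,1,shift=4);return M
f=lambda v:(mask(v[0],v[1],v[2]/30)!=m).sum()
best=min((minimize(f,[569,-326,30*a],method="Nelder-Mead",options=dict(initial_simplex=np.array([[569,-326,30*a],[575,-326,30*a],[569,-320,30*a],[569,-326,30*a+4]]))) for a in(-.3,-.15,0,.15)),key=lambda r:r.fun)
print(best.x,np.degrees(best.x[2]/30),best.fun,m.sum())
```

```text
[192 130  60] [199 148  89] [191 130  61] [149 102  51] [140 103  61]
[ 16 175 192] [ 16 141 199] [ 16 174 191] [ 17 139 220]
[234 107  48  58 986] [257.61 136.75]
[ 569.37 -326.39   -8.37] -15.98809646112866 379.0 986
```

View pics/m.png

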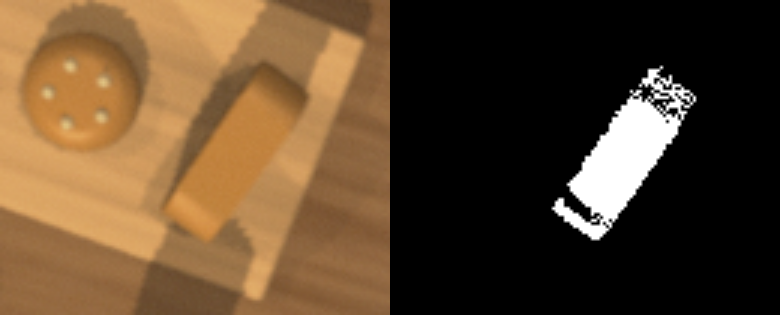

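The crop shows the biscuit's outline clearly at full-image corners (235,155), (249,166), (282,118) and (268,106). The mask is patchy at the ends, so I'll refit with its hull. After that I'll go to the tongs.

Run:
```python
from h import *
import pickle
from scipy.optimize import minimize
p=pickle.load(open("w2.pkl","rb"))
m=np.zeros((384,512),np.uint8);H=np.array([[235,155],[249.3,165.7],[251,164],[282.3,118],[281,115],[268.5,105.7],[265,107]])
cv2.fillConvexPoly(m,cv2.convexHull((H*16).astype(np.int32)),1,shift=4)
K=np.array(p["camera_matrix"]);S=p["st"];R=cv2.Rodrigues(np.array(S["orientation"],float))[0];T=np.array(p["T_tool_cam"])
Rc=R@T[:3,:3];o=R@T[:3,3]+S["tcp_pos"]
def mask(x,y,a):
    pts=[(u,v,z) for u,z in[(-40,0),(40,0),(-40,16),(40,16),(-35,27),(35,27),(-25,32),(25,32)] for v in(-13,13)]
    W=np.array([[x+u*np.cos(a)-v*np.sin(a),y+u*np.sin(a)+v*np.cos(a),12+z] for u,v,z in pts])
    q=(W-o)@Rc@K.T;q=q[:,:2]/q[:,2:]
    h=cv2.convexHull((q*16).astype(np.int32));M=np.zeros_like(m);cv2.fillConvexPoly(M,h,1,shift=4);return M
f=lambda v:(mask(v[0],v[1],v[2]/30)!=m).sum()
for a in(-.4,-.25,-.1):
    r=minimize(f,[569,-326,30*a],method="Nelder-Mead",options=dict(initial_simplex=np.array([[569,-326,30*a],[575,-326,30*a],[569,-320,30*a],[569,-326,30*a+4]])))
    print(r.x[:2],np.degrees(r.x[2]/30),r.fun,m.sum())
q=[atz(p,u,44) for u in [(242,160),(275.5,111.5)]];print(q,np.degrees(np.arctan2(*(q[1]-q[0])[1::-1])))
S1=dict(tcp_pos=np.array([431.16,-328.46,332.04]),orientation=np.array([3.098,.513,.007]))
p1=dict(camera_matrix=K,T_tool_cam=T,st=S1)
print(tri([ray(p1,(290.6,42.4)),ray(p,(255.8,134.6))]))
```

```text
[ 568.57 -328.9 ] -14.585611205769293 165.0 1220
[ 569.98 -329.27] -14.006299015762167 168.0 1220
[ 569.47 -328.8 ] -12.980728480041371 164.0 1220
[array([ 536.32, -317.65,   44.  ]), array([ 607.99, -338.89,   44.  ])] -16.508915918247425
[ 568.11 -326.07    9.2 ]
```

>>> jog_arm:
  motion:
    - {"delta_pos": [-0.35, 0.55, 0], "dr": [0, 0, 0]}
    - {"delta_pos": [-0.25, 0.6, 0], "dr": [0, 0, 0]}
    - {"delta_pos": [-0.2, 0.6, 0], "dr": [0, 0, 0]}
    - {"delta_pos": [0, 0.65, 0], "dr": [0, 0, 0]}
    - {"delta_pos": [0, 0.65, 0], "dr": [0, 0, 0]}

```text
clock: 3.5
tcp_pos: [500.3, -104.0, 308.2]
orientation: [3.1, 0.495, 0.003]
contact_force: [0.7, -0.4, 1.3]
width: 85.1
grasp_force: 0.0
```

>>> jog_arm:
  motion:
    - {"delta_pos": [0, 0.65, -0.1], "dr": [0, 0, 0]}
    - {"delta_pos": [0, 0.45, -0.1], "dr": [0, 0, 0]}
    - {"delta_pos": [0, 0, 0], "dr": [0, 0, 0]}
    - {"delta_pos": [0, 0, 0], "dr": [0, 0, 0]}
    - {"delta_pos": [0, 0, 0], "dr": [0, 0, 0]}

```text
clock: 4.0
tcp_pos: [501.4, -24.2, 292.6]
orientation: [3.101, 0.495, 0.001]
contact_force: [0.6, 0.1, 0.7]
width: 85.3
grasp_force: 0.0
```

Run:
```python
from h import *
import pickle
p=look(["tongs","tongs_grip","tongs_jaws","plate"],"w3.png",{"tongs_grip":13})
pickle.dump(p,open("w3.pkl","wb"))
```

```text
4.0 [501.37 -24.15 292.55] [3.1  0.49 0.  ]
tongs_grip [81.8 19.2] 0.22 [578.19 224.96  13.  ]
plate [82.2 18.6] 0.74 [579.07 230.93   0.  ]
```

View pics/w3.png

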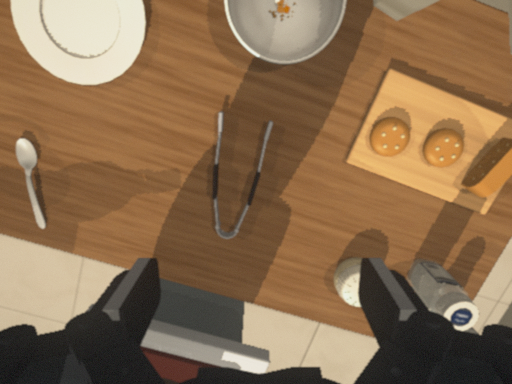

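Wrist view 3: tongs with jaw tips at (220,114) and (270,123), grips at (215,182) and (254,187), bow at (227,236). The networks missed them in this view, so I'll measure these points directly.

Run:
```python
from h import *
import pickle
p=pickle.load(open("w3.pkl","rb"))
im=cv2.cvtColor(p["pixels"],cv2.COLOR_RGB2BGR)[100:245,195:290]
cv2.imwrite("pics/t.png",cv2.resize(im,None,fx=4,fy=4,interpolation=cv2.INTER_CUBIC))
for n,u,z in[("jl",(220,114),18),("jr",(270,123),18),("gl",(215,182),26),("gr",(254,187),26),("bow",(227,236),10)]: print(n,atz(p,u,z))
for k in["tongs","tongs_grip","tongs_jaws"]: print(k,[(np.array(q["at"]),q["p"]) for q in ctrl.recognise(cap("wrist"),k)[:2]])
```

```text
jl [523.31  36.33  18.  ]
jr [532.43 -28.34  18.  ]
gl [436.44  17.34  26.  ]
gr [445.98 -34.5   26.  ]
bow [357.84 -21.2   10.  ]
tongs [(array([215.9, 193.3]), 0.7)]
tongs_grip [(array([219. , 181.6]), 0.58), (array([489.3, 172.4]), 0.17)]
tongs_jaws [(array([217.5, 181.9]), 0.88)]
```

View pics/t.png

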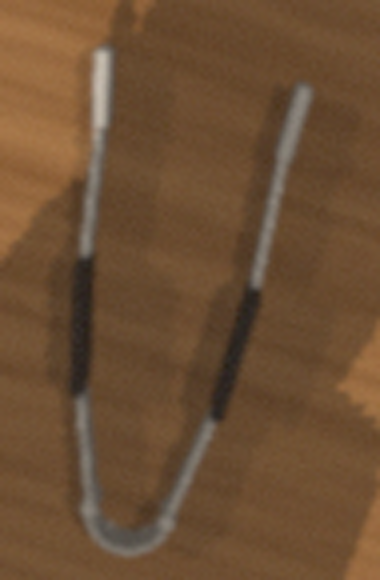

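Tongs: origin ≈ (440.5, −8.6), yaw ≈ 8.4°. The jaw and grip spacings fit the stated sizes. I'll align and descend.

>>> jog_arm:
  motion:
    - {"delta_pos": [-0.16, 0.04, -0.6], "dr": [0, 0, -0.11]}
    - {"delta_pos": [-0.16, 0.04, -0.6], "dr": [0, 0, -0.11]}
    - {"delta_pos": [-0.16, 0.04, -0.6], "dr": [0, 0, -0.1]}
    - {"delta_pos": [-0.16, 0.04, -0.6], "dr": [0, 0, 0]}
    - {"delta_pos": [-0.16, 0.04, -0.6], "dr": [0, 0, 0]}

```text
clock: 5.05
tcp_pos: [440.9, -7.4, 65.6]
orientation: [3.132, 0.237, 0.001]
contact_force: [-0.0, -0.4, -0.5]
width: 85.4
grasp_force: 0.0
```

>>> jog_arm:
  motion:
    - {"delta_pos": [0, 0, 0], "dr": [0, 0, 0]}
    - {"delta_pos": [0, 0, 0], "dr": [0, 0, 0]}
    - {"delta_pos": [0, 0, 0], "dr": [0, 0, 0]}
    - {"delta_pos": [0, 0, 0], "dr": [0, 0, 0]}
    - {"delta_pos": [0, 0, 0], "dr": [0, 0, 0]}

```text
clock: 5.55
tcp_pos: [443.0, -7.6, 68.5]
orientation: [3.132, 0.237, 0.004]
contact_force: [-0.4, 0.7, -0.2]
width: 85.3
grasp_force: 0.0
```

Run:
```python
from h import *
p=cap("wrist");save(p,"w4.png");print(p["st"]["tcp_pos"],p["st"]["orientation"])
for k in["tongs_grip","tongs_jaws","tongs"]: print(k,[(np.array(q["at"]),q["p"],atz(p,q["at"],13)) for q in ctrl.place_of(p,k)[:2]])
```

```text
[442.96  -7.58  68.53] [3.13 0.24 0.  ]
tongs_grip []
tongs_jaws []
tongs []
```

View pics/w4.png

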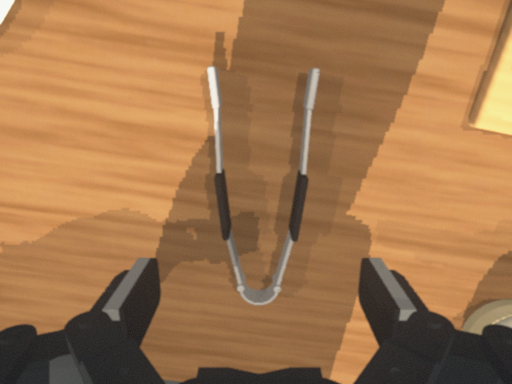

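The tongs are centred between the fingers: grips at columns 222 and 299, bow at 259, fingertips at 158 and 361. I'll compute the small residuals.

Run:
```python
from h import *
p=cap("wrist");p["st"]=ctrl.state()
g=(atz(p,(222.5,207),26)+atz(p,(298.5,208),26))/2
j=(atz(p,(212,68),18)+atz(p,(316,70),18))/2
b=atz(p,(259,303),8)
print(g,j,b)
for a,c in((b,j),(g,j),(b,g)): print(np.degrees(np.arctan2(*(c-a)[1::-1])))
R=cv2.Rodrigues(p["st"]["orientation"])[0];print(np.degrees(np.arctan2(R[1,0],R[0,0])),p["st"]["tcp_pos"])
```

```text
[439.35  -7.85  26.  ] [527.38   3.36  18.  ] [351.46 -20.13   8.  ]
7.605995144726316
7.255952192387887
7.956076500713409
8.660550989133455 [441.61  -7.51  67.22]
```

>>> jog_arm:
  motion:
    - {"delta_pos": [-0.02, 0, -0.3], "dr": [0, 0, -0.03]}
    - {"delta_pos": [-0.02, 0, -0.3], "dr": [0, 0, 0]}
    - {"delta_pos": [0, 0, -0.2], "dr": [0, 0, 0]}
    - {"delta_pos": [0, 0, 0], "dr": [0, 0, 0]}
    - {"delta_pos": [0, 0, 0], "dr": [0, 0, 0]}

```text
clock: 6.3
tcp_pos: [438.6, -7.4, 7.3]
orientation: [-3.134, -0.213, 0.0]
contact_force: [-0.5, -0.0, 0.5]
width: 85.3
grasp_force: 0.0
```

>>> jog_arm:
  motion:
    - {"delta_pos": [0, 0, -0.06], "dr": [0, 0, 0]}
    - {"delta_pos": [0, 0, 0], "dr": [0, 0, 0]}
    - {"delta_pos": [0, 0, 0], "dr": [0, 0, 0]}
    - {"delta_pos": [0, 0, 0], "dr": [0, 0, 0]}
    - {"delta_pos": [0, 0, 0], "dr": [0, 0, 0]}
  hand: 0.62
  force: 25

```text
clock: 6.8
tcp_pos: [438.6, -7.5, 2.7]
orientation: [3.134, 0.213, 0.001]
contact_force: [-0.1, 0.1, 0.0]
width: 53.0
grasp_force: 0.0
```

>>> jog_arm:
  motion:
    - {"delta_pos": [0, 0, 0], "dr": [0, 0, 0]}
    - {"delta_pos": [0, 0, 0], "dr": [0, 0, 0]}
    - {"delta_pos": [0, 0, 0], "dr": [0, 0, 0]}
    - {"delta_pos": [0, 0, 0], "dr": [0, 0, 0]}
    - {"delta_pos": [0, 0, 0], "dr": [0, 0, 0]}

```text
clock: 7.3
tcp_pos: [438.4, -7.5, 2.5]
orientation: [-3.134, -0.213, 0.0]
contact_force: [-0.1, -0.8, -0.1]
width: 52.8
grasp_force: 0.0
```

>>> jog_arm:
  motion:
    - {"delta_pos": [0, 0, 0], "dr": [0, 0, 0]}
    - {"delta_pos": [0, 0, 0], "dr": [0, 0, 0]}
    - {"delta_pos": [0, 0, 0], "dr": [0, 0, 0]}
    - {"delta_pos": [0, 0, 0], "dr": [0, 0, 0]}
    - {"delta_pos": [0, 0, 0], "dr": [0, 0, 0]}
  hand: 0.58

```text
clock: 7.8
tcp_pos: [438.5, -7.5, 2.5]
orientation: [-3.134, -0.213, -0.0]
contact_force: [-0.2, -0.1, 0.2]
width: 49.4
grasp_force: 0.0
```

Run:
```python
from h import *
s=ctrl.state();print(s["width"],s["grasp_force"])
p=cap("wrist");save(p,"w5.png")
a=cv2.imread("pics/w4.png");b=cv2.imread("pics/w5.png")
cv2.imwrite("pics/w5c.png",b)
```

```text
49.35705740982129 0.0
```

View pics/w5.png

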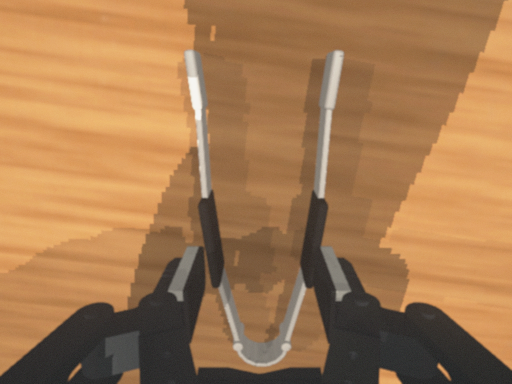

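The fingers reach the grips' rear halves: left finger edge at (205,265), right at (318,265). The grips span rows 195–287, the jaw tips are at (192,52) and (337,52), and the bow is at (262,355). I'll compute where everything is now.

Run:
```python
from h import *
p=cap("wrist");s=p["st"]
R=cv2.Rodrigues(s["orientation"])[0]
def loc(u,z): return R.T@(atz(p,u,z)-s["tcp_pos"])
for n,u,z in[("jl",(192,52),18),("jr",(337.5,52),18),("gl front",(206,195),26),("gl rear",(217,286),26),("gr front",(320,197),26),("gr rear",(309,286),26),("bow",(262,364),8),("pivL",(238,347),18),("pivR",(287,347),18)]:
    q=loc(u,z);print(n,q)
T=np.array(p["T_tool_cam"]);K=np.array(p["camera_matrix"])
for pt in[(0,0,0),(0,25,0),(0,-25,0),(0,25,-4),(0,-25,-4),(11,25,-4),(11,-25,-4),(0,25,-19)]:
    c=np.linalg.inv(T)@np.r_[pt,1];v=K@c[:3];print(pt,v[:2]/v[2])
```

```text
jl [ 91.35 -30.39 -15.49]
jr [ 91.31  33.45 -15.5 ]
gl front [ 27.93 -26.13 -23.5 ]
gl rear [-21.63 -22.81 -23.5 ]
gr front [ 26.89  27.88 -23.5 ]
gr rear [-21.68  24.79 -23.5 ]
bow [-89.66   0.75  -5.5 ]
pivL [-67.57 -13.3  -15.5 ]
pivR [-67.6   15.13 -15.5 ]
(0, 0, 0) [260.88 229.06]
(0, 25, 0) [305.3  229.02]
(0, -25, 0) [216.46 229.09]
(0, 25, -4) [306.23 231.97]
(0, -25, -4) [215.62 232.04]
(11, 25, -4) [307.07 213.36]
(11, -25, -4) [214.82 213.43]
(0, 25, -19) [310.06 244.14]
```

The jaws are still free (64 mm between jaw centres) and the pad force is 0 at 49 mm. The visible fingertip positions also scale to roughly 40 mm behind the nominal TCP. I'll get exact numbers from the images before trusting the nominal fingertip.

Run:
```python
from h import *
from scipy.optimize import least_squares
p=cap("wrist");T=np.array(p["T_tool_cam"]);K=np.array(p["camera_matrix"]);print(K[0,0],K[1,1],K[:2,2])
def pr(pt):
    c=np.linalg.inv(T)@np.r_[pt,1];v=K@c[:3];return v[:2]/v[2]
for nm,y,uv in[("w4",42.6,(361,259)),("w5",24.7,(318.5,249))]:
    r=least_squares(lambda v:pr((v[0],y,v[1]))-uv,[0,-20]);print(nm,r.x)
for z in(0,-10,-20,-30,-40,-50): print(z,pr((11,42.6,z)),pr((11,24.7,z)),pr((-11,24.7,z)))
s=cap("scene");R=cv2.Rodrigues(np.array(s["rvec"],float))[0];
q=cv2.projectPoints(np.array([[438,-8,0],[438,-8,40.],[438,-8,100]]),np.array(s["rvec"],float),np.array(s["tvec"],float),np.array(s["camera_matrix"],float),None)[0].reshape(-1,2);print(q)
c=cv2.cvtColor(s["pixels"],cv2.COLOR_RGB2BGR)[130:240,200:310];cv2.imwrite("pics/s.png",cv2.resize(c,None,fx=5,fy=5,interpolation=cv2.INTER_CUBIC))
```

```text
345.48192228319084 345.48192228319084 [259.   193.25]
w4 [  6.68 -46.74]
w5 [  9.98 -43.89]
0 [337.93 210.7 ] [305.57 210.73] [304.   246.69]
-10 [342.08 217.48] [308.01 217.5 ] [306.28 255.03]
-20 [346.68 225.  ] [310.73 225.03] [308.8  264.27]
-30 [351.82 233.4 ] [313.76 233.43] [311.61 274.54]
-40 [357.6  242.85] [317.18 242.88] [314.75 286.04]
-50 [364.14 253.55] [321.04 253.58] [318.28 298.99]
[[264.4  209.01]
 [264.67 197.76]
 [265.09 180.26]]
```

View pics/s.png

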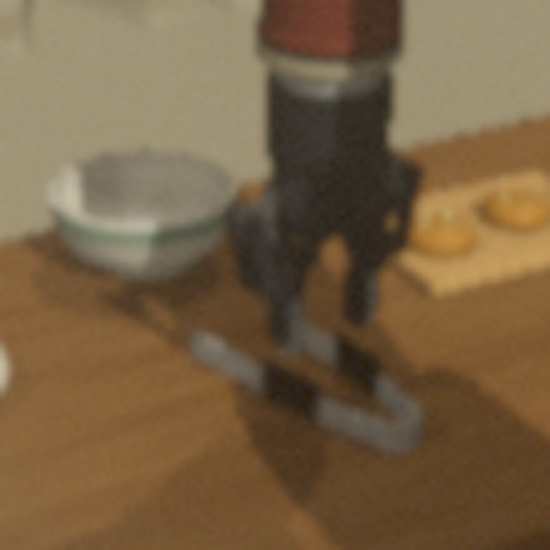

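The scene crop settles it: the fingertips are at about (257,198) and (272,194) in the full image, some 40 mm above the table. The tabletop under the TCP projects to row 209. So the real fingertips sit about 42 mm short of the reported TCP. I'll open, go lower while watching the contact force, and close again.

>>> jog_arm:
  motion:
    - {"delta_pos": [0, 0, 0], "dr": [0, 0, 0]}
    - {"delta_pos": [0, 0, 0], "dr": [0, 0, 0]}
    - {"delta_pos": [0, 0, 0], "dr": [0, 0, 0]}
    - {"delta_pos": [0, 0, 0], "dr": [0, 0, 0]}
    - {"delta_pos": [0, 0, -0.06], "dr": [0, 0, 0]}
  hand: 1

```text
clock: 8.5
tcp_pos: [439.0, -7.5, -1.7]
orientation: [3.134, 0.213, 0.002]
contact_force: [0.5, 0.2, -0.1]
width: 85.3
grasp_force: 0.0
```

>>> jog_arm:
  motion:
    - {"delta_pos": [0, 0.01, -0.06], "dr": [0, 0, 0]}
    - {"delta_pos": [0, 0, -0.06], "dr": [0, 0, 0]}
    - {"delta_pos": [0, 0, -0.06], "dr": [0, 0, 0]}
    - {"delta_pos": [0, 0, 0], "dr": [0, 0, 0]}
    - {"delta_pos": [0, 0, 0], "dr": [0, 0, 0]}

```text
clock: 9.0
tcp_pos: [438.3, -6.7, -15.7]
orientation: [-3.134, -0.213, 0.001]
contact_force: [0.8, -0.9, 0.0]
width: 85.6
grasp_force: 0.0
```

>>> jog_arm:
  motion:
    - {"delta_pos": [0, 0, -0.07], "dr": [0, 0, 0]}
    - {"delta_pos": [0, 0, -0.07], "dr": [0, 0, 0]}
    - {"delta_pos": [0, 0, -0.07], "dr": [0, 0, 0]}
    - {"delta_pos": [0, 0, 0], "dr": [0, 0, 0]}
    - {"delta_pos": [0, 0, 0], "dr": [0, 0, 0]}

```text
clock: 9.5
tcp_pos: [438.3, -6.7, -31.4]
orientation: [-3.134, -0.213, 0.001]
contact_force: [-0.4, 0.1, 0.4]
width: 85.2
grasp_force: 0.0
```

>>> jog_arm:
  motion:
    - {"delta_pos": [0, 0, 0], "dr": [0, 0, 0]}
    - {"delta_pos": [0, 0, 0], "dr": [0, 0, 0]}
    - {"delta_pos": [0, 0, 0], "dr": [0, 0, 0]}
    - {"delta_pos": [0, 0, 0], "dr": [0, 0, 0]}
    - {"delta_pos": [0, 0, 0], "dr": [0, 0, 0]}
  hand: 0.62

```text
clock: 10.0
tcp_pos: [439.5, -7.0, -30.1]
orientation: [3.134, 0.212, 0.003]
contact_force: [-2.2, -1.2, 12.9]
width: 53.4
grasp_force: 11.0
```

Gripped: 53.4 mm, 11 N, with the fingertips just on the table (12.9 N vertical). Now I'll lift, slowly at first.

>>> jog_arm:
  motion:
    - {"delta_pos": [0, 0, 0.1], "dr": [0, 0, 0]}
    - {"delta_pos": [0, 0, 0.15], "dr": [0, 0, 0]}
    - {"delta_pos": [0, 0, 0.3], "dr": [0, 0, 0]}
    - {"delta_pos": [0, 0, 0.3], "dr": [0, 0, 0]}
    - {"delta_pos": [0, 0, 0], "dr": [0, 0, 0]}

```text
clock: 10.5
tcp_pos: [440.6, -6.6, 35.7]
orientation: [3.134, 0.213, 0.008]
contact_force: [0.2, -0.9, -3.0]
width: 53.1
grasp_force: 7.2
```

Run:
```python
from h import *
p=cap("wrist");save(p,"w6.png");s=p["st"];print(s["tcp_pos"],s["width"],s["grasp_force"])
# bright/steel & dark tracing along rows, relative to the wood: column gradients of each arm
hsv=cv2.cvtColor(p["pixels"],cv2.COLOR_RGB2HSV)
for r in range(10,330,20):
    m=(hsv[r,120:400,1]<90);x=np.flatnonzero(m)+120
    g=np.split(x,np.flatnonzero(np.diff(x)>2)+1) if len(x) else []
    print(r,[(int(q[0]),int(q[-1])) for q in g if len(q)>2])
```

```text
[440.62  -6.63  35.69] 53.05094823453998 7.234638864174485
10 []
30 []
50 [(176, 196), (315, 336)]
70 [(179, 199), (313, 333)]
90 [(182, 201), (312, 331)]
110 [(185, 203), (311, 329)]
130 [(189, 202), (312, 325)]
150 [(191, 203), (312, 325)]
170 [(192, 204), (311, 324)]
190 [(193, 205), (311, 323)]
210 [(194, 207), (310, 323)]
230 [(193, 210), (308, 324)]
250 [(181, 213), (306, 337)]
270 [(160, 215), (304, 358)]
290 [(149, 218), (302, 368)]
310 [(128, 194), (203, 222), (298, 316), (325, 389)]
```

```bash
cat >> h.py <<'E'
def prt(p,pt):
    c=np.linalg.inv(np.array(p["T_tool_cam"]))@np.r_[pt,1];v=np.array(p["camera_matrix"])@c[:3];return v[:2]/v[2]
E
python3 - <<'E'
from h import *
p=cap("wrist");hsv=cv2.cvtColor(p["pixels"],cv2.COLOR_RGB2HSV)
for r in range(30,60,3):
    x=np.flatnonzero(hsv[r,150:360,1]<90)+150; print(r,x[[0,-1]] if len(x) else None,end=" ")
for z in(-30,-40,-48.5,-55):
    print(z,prt(p,(95,25.5,z)),prt(p,(69,25.5,z)))
E
```

```text
30 None 33 None 36 None 39 None 42 [322 334] 45 [178 335] 48 [176 335] 51 [177 335] 54 [177 334] 57 [178 334] -30 [325.99  38.97] [322.33 106.59]
-40 [331.01  35.79] [326.8  108.36]
-48.5 [335.91  32.69] [331.12 110.07]
-55 [340.13  30.02] [334.81 111.53]
```

>>> jog_arm:
  motion:
    - {"delta_pos": [0, 0, 0.5], "dr": [0, 0, 0]}
    - {"delta_pos": [0, -0.2, 0.4], "dr": [0, 0, -0.1]}
    - {"delta_pos": [0.05, -0.5, 0.1], "dr": [0, 0, -0.2]}
    - {"delta_pos": [0.1, -0.6, 0], "dr": [0, 0, -0.2]}
    - {"delta_pos": [0.1, -0.6, 0], "dr": [0, 0, -0.2]}

```text
clock: 11.1
tcp_pos: [456.9, -150.6, 107.2]
orientation: [3.12, -0.367, -0.0]
contact_force: [1.6, -0.1, -0.8]
width: 53.0
grasp_force: 7.2
```

>>> jog_arm:
  motion:
    - {"delta_pos": [0.1, -0.6, 0], "dr": [0, 0, -0.05]}
    - {"delta_pos": [0.1, -0.6, 0], "dr": [0, 0, 0]}
    - {"delta_pos": [0.1, -0.5, 0], "dr": [0, 0, 0]}
    - {"delta_pos": [0.1, -0.4, 0], "dr": [0, 0, 0]}
    - {"delta_pos": [0, 0, 0], "dr": [0, 0, 0]}

```text
clock: 11.6
tcp_pos: [485.9, -311.2, 105.7]
orientation: [3.114, -0.411, -0.003]
contact_force: [0.4, 0.5, -1.2]
width: 53.1
grasp_force: 7.2
```

>>> jog_arm:
  motion:
    - {"delta_pos": [0.09, 0.03, -0.1], "dr": [0, 0, 0]}
    - {"delta_pos": [0, 0, -0.2], "dr": [0, 0, 0]}
    - {"delta_pos": [0, 0, -0.05], "dr": [0, 0, 0]}
    - {"delta_pos": [0, 0, 0], "dr": [0, 0, 0]}
    - {"delta_pos": [0, 0, 0], "dr": [0, 0, 0]}

```text
clock: 12.1
tcp_pos: [493.9, -304.0, 81.2]
orientation: [-3.116, 0.402, 0.0]
contact_force: [-0.4, -0.2, -1.4]
width: 52.7
grasp_force: 7.2
```

Run:
```python
from h import *
p=look(["long_biscuit","round_biscuit_1","spice_jar","tongs_jaws"],"w7.png",{"long_biscuit":12,"round_biscuit_1":12})
im=p["pixels"];hsv=cv2.cvtColor(im,cv2.COLOR_RGB2HSV)
for r in range(20,180,10):
    row=hsv[r,170:345]; 
    print(r,"".join("#" if q[1]<90 else ("B" if q[1]>165 else ("b" if q[1]>150 else ".")) for q in row[::2]))
```

```text
12.1 [ 493.9  -303.96   81.22] [-3.12  0.4   0.  ]
long_biscuit [266.6  78. ] 0.71 [ 571.06 -328.57   12.  ]
round_biscuit_1 [167.8 102.5] 0.71 [ 572.88 -258.12   12.  ]
round_biscuit_1 [ 75.2 141.1] 0.71 [ 564.36 -184.74   12.  ]
tongs_jaws [264.8  78. ] 0.58 [ 571.42 -327.59    0.  ]
20 .......................................bBBBBBBbbBBBBBBBBBBBBB................bb..b......
30 .......................................BbbbbbbbbbbbbbbbbBBBBb....................b......
40 ......................................bbbbbbbbbbbbbbbbbbbbbBb.................#####.....
50 ...##########.........................bbbbbbbbbbbbbbbBbbbbbb..............##########....
60 ...###########........................bbBbbbbbbbbBbbbbbBbbbb.............###########....
70 BBbb###########.......................BbbBbbbbbbbbBbbbbbbBBb.............##########.....
80 BBBBb##########.......................BbbBbbbbbbbbBbbbbbbbBb............##########..b...
90 .bBbB.##########......................BBBBbbbbbbbBBbBBBBbbB.............##########......
100 BbBBBB.##########....................bBBBbbbbbbBBBbBbbbBBbb............##########...b...
110 BBb.##.##########....................bBBBbbbBbBbbBbbBBBBBBb.............#########.......
120 BBBBbbbbb#######.....................bBBbbbbbbbbBBbBBBBBbB..............#######.........
130 b....bbBB.######......................BbbbbbbbbbbbbbbbbbBB..............######..........
140 bBbb......#######......................bbbbBBBBBBBBBBBBBB...............######..........
150 ..........#######.......................................................######..........
160 ...........######.......................................................######..........
170 ...........######......................................................#######..........
```

Run:
```python
from h import *
p=cap("wrist");s=p["st"];R=cv2.Rodrigues(s["orientation"])[0];print("toolyaw",np.degrees(np.arctan2(R[1,0],R[0,0])),s["tcp_pos"])
sat=cv2.cvtColor(p["pixels"],cv2.COLOR_RGB2HSV)[...,1]
def loc(u,z): return R.T@(atz(p,u,z)-s["tcp_pos"])
L=[];Rr=[]
for r in range(20,136,5):
    x=np.flatnonzero(cv2.GaussianBlur(sat,(5,5),0)[r,220:310]>147)+220
    L.append(loc((x[0],r),44)[:2]);Rr.append(loc((x[-1],r),44)[:2])
L=np.array(L);Rr=np.array(Rr)
print("width",np.median(Rr[:,1]-L[:,1]))
for e in(L,Rr,(L+Rr)/2):
    c=np.polyfit(e[:,0],e[:,1],1);print("slope deg",np.degrees(np.arctan(c[0])),"y at 79:",np.polyval(c,79),e[0],e[-1])
print("near end",loc((266,143),40),"far?",loc((270,10),40), p["pixels"][0:20:4,268].tolist())
# jaws, tops
for r in(60,80,100):
    x=np.flatnonzero(sat[r,170:345]<90)+170;l=x[x<240];q=x[x>290];l=l[l>175]
    print(r,l[0],l[-1],q[0],q[-1])
```

```text
toolyaw -14.742279016173107 [ 494.14 -304.63   81.75]
width 25.75312185076558
slope deg 2.0509159827642196 y at 79: -10.028496999771741 [111.81  -8.29] [ 46.83 -10.34]
slope deg 1.7370058788285783 y at 79: 15.62168206050147 [111.8   16.09] [46.81 14.65]
slope deg 1.8939772874913277 y at 79: 2.7966191248636845 [111.81   3.9 ] [46.82  2.15]
near end [41.12  3.51 41.78] far? [117.6    5.39  41.84] [[193, 145, 92], [195, 146, 91], [194, 147, 92], [146, 104, 61], [146, 100, 50]]
60 176 196 316 336
80 180 199 314 333
100 183 202 312 331
```

The fit of the biscuit's top edges gives a width of 25.8 mm (as stated), a yaw about 1.9° further clockwise than the tool, and a centre 2.8 mm right. I'll correct and go down around it.

>>> jog_arm:
  motion:
    - {"delta_pos": [0, -0.02, 0], "dr": [0, 0, -0.083]}
    - {"delta_pos": [0, 0, -0.2], "dr": [0, 0, 0]}
    - {"delta_pos": [0, 0, -0.2], "dr": [0, 0, 0]}
    - {"delta_pos": [0, 0, 0], "dr": [0, 0, 0]}
    - {"delta_pos": [0, 0, 0], "dr": [0, 0, 0]}

```text
clock: 12.9
tcp_pos: [493.4, -305.5, 50.3]
orientation: [-3.105, 0.469, 0.003]
contact_force: [-0.5, 0.7, -2.2]
width: 53.1
grasp_force: 7.2
```

```bash
cat > b.py <<'E'
from h import *
p=cap("wrist");s=p["st"];R=cv2.Rodrigues(s["orientation"])[0];print("toolyaw",np.degrees(np.arctan2(R[1,0],R[0,0])),s["tcp_pos"],s["contact_force"])
sat=cv2.GaussianBlur(cv2.cvtColor(p["pixels"],cv2.COLOR_RGB2HSV)[...,1],(3,3),0)
for r in range(0,180,10):
    row=sat[r,170:345]
    print(r,"".join("#" if q<90 else ("B" if q>147 else ".") for q in row[::2]))
E
python3 b.py
```

```text
toolyaw -17.188067910193087 [ 493.39 -305.53   50.27] [-0.49  0.66 -2.18]
0 ................................BBBBBBBBBBBBBBBBBBBBBBBBB..................B......BB..BB
10 ...............................BBBBBBBBBBBBBBBBBBBBBBBBBB..............BBBBBBB..........
20 ...............................BBBBBBBBBBBBBBBBBBBBBBBBBB...............................
30 ...............................BBBBBBBBBBBBBBBBBBBBBBBBBB...............................
40 ...............................BBBBBBBBBBBBBBBBBBBBBBBBBB......................####.....
50 ...##########..................BBBBBBBBBBBBBBBBBBBBBBBBBB.................##########....
60 ...###########.................BBBBBBBBBBBBBBBBBBBBBBBBBB................###########....
70 ....###########................BBBBBBBBBBBBBBBBBBBBBBBBBB................##########.....
80 B....##########................BBBBBBBBBBBBBBBBBBBBBBBBBB...............##########..BBBB
90 BBBBB.##########................BBBBBBBBBBBBBBBBBBBBBBBBB...............##########......
100 BBBBBB###########...............BBBBBBBBBBBBBBBBBBBBBBBBB..............##########.......
110 BBBBBB.##########...............BBBBBBBBBBBBBBBBBBBBBBBBB...............#########.......
120 BBBBBBBB.#######................BBBBBBBBBBBBBBBBBBBBBBBBB...............#######.........
130 BBBBBBB..#######................BBBBBBBBBBBBBBBBBBBBBBBB................######..........
140 BBBB......#######................BBBBBBBBBBBBBBBBBBBBBBB................######..........
150 ..........#######.................BBBBBBBBBBBBBBBBBBBBBB................######.......BBB
160 ...........######......................................................#######..........
170 ...........#######.....................................................#######..........
```

Centred and parallel. I'll lower the rest of the way.

>>> jog_arm:
  motion:
    - {"delta_pos": [0, 0, -0.2], "dr": [0, 0, 0]}
    - {"delta_pos": [0, 0, -0.2], "dr": [0, 0, 0]}
    - {"delta_pos": [0, 0, -0.2], "dr": [0, 0, 0]}
    - {"delta_pos": [0, 0, -0.08], "dr": [0, 0, 0]}
    - {"delta_pos": [0, 0, 0], "dr": [0, 0, 0]}

```text
clock: 13.45
tcp_pos: [493.0, -305.4, -1.4]
orientation: [-3.105, 0.47, 0.004]
contact_force: [0.3, 0.6, -1.6]
width: 53.1
grasp_force: 7.2
```

```bash
python3 b.py
```

```text
toolyaw -17.218609046723895 [ 492.96 -305.36   -1.42] [ 0.28  0.63 -1.58]
0 .........................BBBBBBBBBBBBBBBBBBBBBBBBBBBBBBBBBBBBB..........................
10 .........................BBBBBBBBBBBBBBBBBBBBBBBBBBBBBBBBBBBBBB.........................
20 .........................BBBBBBBBBBBBBBBBBBBBBBBBBBBBBBBBBBBBBB.........................
30 ..........................BBBBBBBBBBBBBBBBBBBBBBBBBBBBBBBBBBBBB.........................
40 ..........................BBBBBBBBBBBBBBBBBBBBBBBBBBBBBBBBBBBB................####......
50 ...##########.............BBBBBBBBBBBBBBBBBBBBBBBBBBBBBBBBBBBB............##########..BB
60 ...###########............BBBBBBBBBBBBBBBBBBBBBBBBBBBBBBBBBBBB...........##########.....
70 ....###########...........BBBBBBBBBBBBBBBBBBBBBBBBBBBBBBBBBBBB...........##########.....
80 .....##########...........BBBBBBBBBBBBBBBBBBBBBBBBBBBBBBBBBBBB..........##########......
90 ......##########...........BBBBBBBBBBBBBBBBBBBBBBBBBBBBBBBBBBB..........##########......
100 ......###########..........BBBBBBBBBBBBBBBBBBBBBBBBBBBBBBBBBBB.........##########.......
110 .......##########..........BBBBBBBBBBBBBBBBBBBBBBBBBBBBBBBBBBB..........########........
120 .........#######...........BBBBBBBBBBBBBBBBBBBBBBBBBBBBBBBBBB...........#######.........
130 .........#######...........BBBBBBBBBBBBBBBBBBBBBBBBBBBBBBBBBB...........######..........
140 ..........#######..........BBBBBBBBBBBBBBBBBBBBBBBBBBBBBBBBBB...........######..........
150 ..........#######...........BBBBBBBBBBBBBBBBBBBBBBBBBBBBBBBBB...........######..........
160 ..........#######............BBBBBBBBBBBBBBBBBBBBBBBBBBBBBBB...........#######..........
170 ...........######.............BBBBBBBBBBBBBBBBBBBBBBBBBBBBBB...........#######..........
```

>>> jog_arm:
  motion:
    - {"delta_pos": [0, 0, -0.045], "dr": [0, 0, 0]}
    - {"delta_pos": [0, 0, 0], "dr": [0, 0, 0]}
    - {"delta_pos": [0, 0, 0], "dr": [0, 0, 0]}
    - {"delta_pos": [0, 0, 0], "dr": [0, 0, 0]}
    - {"delta_pos": [0, 0, 0], "dr": [0, 0, 0]}
  hand: 0.4
  force: 28

```text
clock: 14.0
tcp_pos: [494.6, -306.3, -2.5]
orientation: [3.106, -0.47, 0.002]
contact_force: [0.4, -0.0, 1.9]
width: 42.4
grasp_force: 33.5
```

>>> jog_arm:
  motion:
    - {"delta_pos": [0, 0, 0], "dr": [0, 0, 0]}
    - {"delta_pos": [0, 0, 0], "dr": [0, 0, 0]}
    - {"delta_pos": [0, 0, 0.05], "dr": [0, 0, 0]}
    - {"delta_pos": [0, 0, 0.1], "dr": [0, 0, 0]}
    - {"delta_pos": [0, 0, 0], "dr": [0, 0, 0]}

```text
clock: 14.5
tcp_pos: [493.9, -306.0, 8.9]
orientation: [3.106, -0.471, 0.0]
contact_force: [0.6, 0.1, -1.2]
width: 42.3
grasp_force: 33.1
```

```bash
python3 b.py
```

```text
toolyaw -17.23210944390655 [ 493.91 -306.04    8.9 ] [ 0.63  0.12 -1.15]
0 .........................BBBBBBBBBBBBBBBBBBBBBBBBBBBBBBBBBBBBB................BB........
10 .........................BBBBBBBBBBBBBBBBBBBBBBBBBBBBBBBBBBBBB..........................
20 .........................BBBBBBBBBBBBBBBBBBBBBBBBBBBBBBBBBBBBB..........................
30 .........................BBBBBBBBBBBBBBBBBBBBBBBBBBBBBBBBBBBBB..........................
40 .........................BBBBBBBBBBBBBBBBBBBBBBBBBBBBBBBBBBBBB..........................
50 .................########.BBBBBBBBBBBBBBBBBBBBBBBBBBBBBBBBBBB.#######..............B....
60 ..................########BBBBBBBBBBBBBBBBBBBBBBBBBBBBBBBBBBB.#######...................
70 ..................########.BBBBBBBBBBBBBBBBBBBBBBBBBBBBBBBBBB.#######...................
80 ...................#######.BBBBBBBBBBBBBBBBBBBBBBBBBBBBBBBBBB########...................
90 ...................#######.BBBBBBBBBBBBBBBBBBBBBBBBBBBBBBBBBB.#######................BBB
100 ...................#######.BBBBBBBBBBBBBBBBBBBBBBBBBBBBBBBBBB########..................B
110 ...................#######.BBBBBBBBBBBBBBBBBBBBBBBBBBBBBBBBB.#######....................
120 .....................#####.BBBBBBBBBBBBBBBBBBBBBBBBBBBBBBBBBB.#####.....................
130 .....................#####.BBBBBBBBBBBBBBBBBBBBBBBBBBBBBBBBBB.#####.....................
140 .....................#####.BBBBBBBBBBBBBBBBBBBBBBBBBBBBBBBBBB.######....................
150 .....................#####..BBBBBBBBBBBBBBBBBBBBBBBBBBBBBBBB...#####....................
160 ....................######..BBBBBBBBBBBBBBBBBBBBBBBBBBBBBBBB...#####....................
170 ....................######...BBBBBBBBBBBBBBBBBBBBBBBBBBBBBBB...#####....................
```

The biscuit is clamped (33 N, 42 mm) and rises with the tongs. I'll lift it and carry it over, high and well in front of the bowl.

>>> jog_arm:
  motion:
    - {"delta_pos": [0, 0, 0.25], "dr": [0, 0, 0]}
    - {"delta_pos": [0, 0, 0.45], "dr": [0, 0, 0]}
    - {"delta_pos": [0, 0, 0.5], "dr": [0, 0, 0]}
    - {"delta_pos": [-0.05, 0.1, 0.4], "dr": [0, 0, 0]}
    - {"delta_pos": [-0.05, 0.25, 0.1], "dr": [0, 0, 0]}

```text
clock: 15.05
tcp_pos: [487.4, -281.8, 139.2]
orientation: [3.103, -0.474, 0.007]
contact_force: [-0.2, 0.3, -0.8]
width: 42.3
grasp_force: 33.1
```

>>> jog_arm:
  motion:
    - {"delta_pos": [-0.07, 0.4, 0], "dr": [0, 0, 0]}
    - {"delta_pos": [-0.07, 0.5, 0], "dr": [0, 0, 0.05]}
    - {"delta_pos": [-0.07, 0.5, 0], "dr": [0, 0, 0.1]}
    - {"delta_pos": [-0.07, 0.5, 0], "dr": [0, 0, 0.1]}
    - {"delta_pos": [-0.07, 0.5, 0], "dr": [0, 0, 0.1]}

```text
clock: 15.55
tcp_pos: [459.4, -98.3, 135.4]
orientation: [3.136, -0.181, -0.001]
contact_force: [0.8, 0.6, -1.5]
width: 42.6
grasp_force: 33.1
```

>>> jog_arm:
  motion:
    - {"delta_pos": [0, 0.5, 0], "dr": [0, 0, 0.1]}
    - {"delta_pos": [0, 0.5, 0], "dr": [0, 0, 0.1]}
    - {"delta_pos": [0, 0.5, 0], "dr": [0, 0, 0.1]}
    - {"delta_pos": [0.1, 0.5, 0], "dr": [0, 0, 0.1]}
    - {"delta_pos": [0.1, 0.5, 0], "dr": [0, 0, 0.1]}

```text
clock: 16.05
tcp_pos: [474.8, 89.0, 135.7]
orientation: [3.133, 0.23, 0.0]
contact_force: [1.1, -0.7, -2.2]
width: 42.7
grasp_force: 33.1
```

>>> jog_arm:
  motion:
    - {"delta_pos": [0.1, 0.5, 0], "dr": [0, 0, 0.05]}
    - {"delta_pos": [0.1, 0.5, 0], "dr": [0, 0, 0]}
    - {"delta_pos": [0.1, 0.3, 0], "dr": [0, 0, 0]}
    - {"delta_pos": [0, 0, 0], "dr": [0, 0, 0]}
    - {"delta_pos": [0, 0, 0], "dr": [0, 0, 0]}

```text
clock: 16.55
tcp_pos: [497.2, 185.2, 135.1]
orientation: [3.13, 0.269, -0.002]
contact_force: [0.3, -0.1, -1.7]
width: 42.4
grasp_force: 33.1
```

```bash
python3 b.py
python3 - <<'E'
from h import *
P={n:cap(n) for n in("top","scene","wrist")}
for n in P:
  for k in("plate","long_biscuit"):
    for q in ctrl.place_of(P[n],k)[:2]: print(k,n,np.array(q["at"]),round(q["p"],2),atz(P[n],q["at"],0))
for n in("wrist","top"):
    im=P[n]["pixels"].astype(int);w=((im.min(2)>170)&(im.max(2)-im.min(2)<35)).astype(np.uint8)
    N,l,s,c=cv2.connectedComponentsWithStats(w);print(n,[(s[i].tolist(),c[i]) for i in 1+np.argsort(-s[1:,4])[:3]])
E
```

```text
toolyaw 9.835499996713603 [497.18 185.24 135.1 ] [ 0.34 -0.07 -1.68]
0 #########################.BBBBBBBBBBBBBBBBBBBBBBBBBBBBBBBBBBB######.................B...
10 #########################.BBBBBBBBBBBBBBBBBBBBBBBBBBBBBBBBBBB.########..........BBBBBBB.
20 #########################.BBBBBBBBBBBBBBBBBBBBBBBBBBBBBBBBBBB.##########....BBBBBBBBBBBB
30 #########################.BBBBBBBBBBBBBBBBBBBBBBBBBBBBBBBBBBB.###########...............
40 #########################.BBBBBBBBBBBBBBBBBBBBBBBBBBBBBBBBBBB.#############.............
50 #########################.BBBBBBBBBBBBBBBBBBBBBBBBBBBBBBBBBBB.##############.......BBBBB
60 ##########################.BBBBBBBBBBBBBBBBBBBBBBBBBBBBBBBBBB.##############........BBBB
70 ##########################.BBBBBBBBBBBBBBBBBBBBBBBBBBBBBBBBBB.#############.............
80 ##########################.BBBBBBBBBBBBBBBBBBBBBBBBBBBBBBBBBB.#############.............
90 ##########################.BBBBBBBBBBBBBBBBBBBBBBBBBBBBBBBBBB.############..............
100 ##########################.BBBBBBBBBBBBBBBBBBBBBBBBBBBBBBBBBB.##########..........BB....
110 ###############
[... 536 characters left out ...]
..
170 ....................######....BBBBBBBBBBBBBBBBBBBBBBBBBBBBBB...#####....................
plate top [190.3 173.1] 0.89 [581.82 219.73   0.  ]
long_biscuit top [188.4 168.3] 0.66 [597.04 225.78   0.  ]
plate scene [176.1 206.3] 0.81 [591.39 225.45   0.  ]
long_biscuit scene [184.4 164.4] 0.42 [886.46  75.53   0.  ]
long_biscuit wrist [257.3  82.3] 0.6 [574.4 199.3   0. ]
wrist [([125, 0, 95, 122, 7164], array([169.05,  45.4 ])), ([294, 22, 24, 85, 622], array([308.37,  60.25])), ([476, 0, 36, 85, 497], array([487.85,  46.4 ]))]
top [([276, 318, 48, 66, 1241], array([309.8 , 345.23])), ([490, 185, 22, 32, 459], array([499.9 , 201.76])), ([191, 148, 22, 31, 379], array([200.95, 163.8 ]))]
```

>>> jog_arm:
  motion:
    - {"delta_pos": [0.03, 0.2, 0], "dr": [0, 0, 0]}
    - {"delta_pos": [0.03, 0.19, -0.2], "dr": [0, 0, 0]}
    - {"delta_pos": [0, 0, -0.4], "dr": [0, 0, 0]}
    - {"delta_pos": [0, 0, -0.4], "dr": [0, 0, 0]}
    - {"delta_pos": [0, 0, 0], "dr": [0, 0, 0]}

```text
clock: 17.55
tcp_pos: [499.6, 213.2, 57.1]
orientation: [3.129, 0.268, -0.01]
contact_force: [-0.2, -0.2, -1.7]
width: 42.5
grasp_force: 33.1
```

Run:
```python
from h import *
p=cap("wrist");print(p["st"]["tcp_pos"])
im=p["pixels"].astype(int);w=((im.min(2)>110)&(im.max(2)-im.min(2)<45))
pts=[]
for r in range(0,200,8):
    x=np.flatnonzero(w[r]);x=x[(x>5)&(x<470)]
    if len(x)>20: print(r,x[0],x[-1],end="; "); pts+=[(x[0],r),(x[-1],r)]
print()
W=np.array([atz(p,q,11)[:2] for q in pts])
from scipy.optimize import least_squares
f=least_squares(lambda v:np.hypot(*(W-v[:2]).T)-v[2],[580,229,80],loss="soft_l1",f_scale=2);print(f.x,np.abs(f.fun).round(0))
f=least_squares(lambda v:np.hypot(*(W-v[:2]).T)-80,[580,229],loss="soft_l1",f_scale=2);print(f.x)
```

```text
[499.57 213.17  57.09]
0 136 374; 8 133 377; 16 130 379; 24 129 381; 32 127 383; 40 126 384; 48 125 385; 56 125 384; 64 125 384; 72 126 383; 80 126 382; 88 128 380; 96 130 379; 104 133 376; 112 135 373; 120 140 370; 128 144 366; 136 148 361; 144 154 355; 152 161 349; 160 169 341; 168 179 333; 176 189 321; 184 204 307; 192 211 306; 
[581.34 230.9   79.1 ] [0. 1. 0. 1. 0. 0. 0. 0. 0. 0. 0. 0. 0. 1. 0. 0. 0. 0. 0. 0. 0. 0. 0. 1.
 0. 0. 0. 1. 0. 1. 0. 0. 0. 0. 0. 0. 0. 0. 0. 0. 0. 0. 1. 0. 0. 0. 0. 0.
 3. 5.]
[582.08 231.02]
```

>>> jog_arm:
  motion:
    - {"delta_pos": [0.05, 0.03, -0.2], "dr": [0, 0, 0]}
    - {"delta_pos": [0, 0, -0.3], "dr": [0, 0, 0]}
    - {"delta_pos": [0, 0, -0.2], "dr": [0, 0, 0]}
    - {"delta_pos": [0, 0, -0.1], "dr": [0, 0, 0]}
    - {"delta_pos": [0, 0, 0], "dr": [0, 0, 0]}

```text
clock: 18.1
tcp_pos: [505.6, 216.7, 0.0]
orientation: [3.13, 0.268, -0.002]
contact_force: [-0.2, 0.4, -1.6]
width: 42.6
grasp_force: 33.1
```

>>> jog_arm:
  motion:
    - {"delta_pos": [0, 0, -0.02], "dr": [0, 0, 0]}
    - {"delta_pos": [0, 0, -0.02], "dr": [0, 0, 0]}
    - {"delta_pos": [0, 0, 0], "dr": [0, 0, 0]}
    - {"delta_pos": [0, 0, 0], "dr": [0, 0, 0]}
    - {"delta_pos": [0, 0, 0], "dr": [0, 0, 0]}

```text
clock: 18.6
tcp_pos: [506.2, 216.8, -2.1]
orientation: [-3.13, -0.267, -0.001]
contact_force: [0.4, 0.1, -1.2]
width: 42.5
grasp_force: 33.1
```

>>> jog_arm:
  motion:
    - {"delta_pos": [-0.02, 0, -0.03], "dr": [0, 0, 0]}
    - {"delta_pos": [0, 0, -0.03], "dr": [0, 0, 0]}
    - {"delta_pos": [0, 0, 0], "dr": [0, 0, 0]}
    - {"delta_pos": [0, 0, 0], "dr": [0, 0, 0]}
    - {"delta_pos": [0, 0, 0], "dr": [0, 0, 0]}

```text
clock: 19.1
tcp_pos: [504.5, 216.8, -6.9]
orientation: [-3.13, -0.268, 0.0]
contact_force: [0.0, -0.5, -1.4]
width: 42.6
grasp_force: 33.1
```

>>> jog_arm:
  motion:
    - {"delta_pos": [0, 0, -0.02], "dr": [0, 0, 0]}
    - {"delta_pos": [0, 0, 0], "dr": [0, 0, 0]}
    - {"delta_pos": [0, 0, 0], "dr": [0, 0, 0]}
    - {"delta_pos": [0, 0, 0], "dr": [0, 0, 0]}
    - {"delta_pos": [0, 0, 0], "dr": [0, 0, 0]}

```text
clock: 19.6
tcp_pos: [504.5, 216.8, -8.3]
orientation: [-3.13, -0.268, -0.0]
contact_force: [-0.4, -0.3, -1.4]
width: 42.2
grasp_force: 33.2
```

>>> jog_arm:
  motion:
    - {"delta_pos": [0, 0, -0.02], "dr": [0, 0, 0]}
    - {"delta_pos": [0, 0, 0], "dr": [0, 0, 0]}
    - {"delta_pos": [0, 0, 0], "dr": [0, 0, 0]}
    - {"delta_pos": [0, 0, 0], "dr": [0, 0, 0]}
    - {"delta_pos": [0, 0, 0], "dr": [0, 0, 0]}

```text
clock: 20.1
tcp_pos: [504.5, 216.9, -9.7]
orientation: [-3.13, -0.268, -0.0]
contact_force: [-0.6, -1.3, 2.8]
width: 42.5
grasp_force: 33.8
```

>>> jog_arm:
  motion:
    - {"delta_pos": [0, 0, -0.02], "dr": [0, 0, 0]}
    - {"delta_pos": [0, 0, 0], "dr": [0, 0, 0]}
    - {"delta_pos": [0, 0, 0], "dr": [0, 0, 0]}
    - {"delta_pos": [0, 0, 0], "dr": [0, 0, 0]}
    - {"delta_pos": [0, 0, 0], "dr": [0, 0, 0]}

```text
clock: 20.6
tcp_pos: [504.6, 217.0, -11.3]
orientation: [-3.13, -0.268, -0.001]
contact_force: [-1.4, -0.0, 4.5]
width: 42.7
grasp_force: 34.1
```

The biscuit is down on the plate, with the contact force up from −1.4 to 4.5 N. I'll let it out to carrying width.

>>> jog_arm:
  motion:
    - {"delta_pos": [0, 0, 0], "dr": [0, 0, 0]}
    - {"delta_pos": [0, 0, 0], "dr": [0, 0, 0]}
    - {"delta_pos": [0, 0, 0], "dr": [0, 0, 0]}
    - {"delta_pos": [0, 0, 0], "dr": [0, 0, 0]}
    - {"delta_pos": [0, 0, 0], "dr": [0, 0, 0]}
  hand: 0.62

```text
clock: 21.1
tcp_pos: [504.4, 216.7, -11.5]
orientation: [3.13, 0.267, -0.0]
contact_force: [0.1, -0.9, -1.8]
width: 53.4
grasp_force: 7.3
```

```bash
python3 b.py
```

```text
toolyaw 9.767238993776877 [504.36 216.66 -11.52] [ 0.14 -0.86 -1.82]
0 ########################.BBBBBBBBBBBBBBBBBBBBBBBBBBBBBBBBBBBB.##########################
10 ########################.BBBBBBBBBBBBBBBBBBBBBBBBBBBBBBBBBBBB.##########################
20 ########################.BBBBBBBBBBBBBBBBBBBBBBBBBBBBBBBBBBBB.##########################
30 ########################.BBBBBBBBBBBBBBBBBBBBBBBBBBBBBBBBBBBB.##########################
40 #########################BBBBBBBBBBBBBBBBBBBBBBBBBBBBBBBBBBBB.##########################
50 #########################.BBBBBBBBBBBBBBBBBBBBBBBBBBBBBBBBBBB.##########################
60 #########################.BBBBBBBBBBBBBBBBBBBBBBBBBBBBBBBBBBB.##########################
70 #########################.BBBBBBBBBBBBBBBBBBBBBBBBBBBBBBBBBBB.##########################
80 ##########################BBBBBBBBBBBBBBBBBBBBBBBBBBBBBBBBBBB.##########################
90 ##########################.BBBBBBBBBBBBBBBBBBBBBBBBBBBBBBBBBB.##########################
100 ##########################.BBBBBBBBBBBBBBBBBBBBBBBBBBBBBBBBBB.##########################
110 ##########################.BBBBBBBBBBBBBBBBBBBBBBBBBBBBBBBBBB.##########################
120 ##########################.BBBBBBBBBBBBBBBBBBBBBBBBBBBBBBBBBB.##########################
130 ###########################BBBBBBBBBBBBBBBBBBBBBBBBBBBBBBBBBB###########################
140 ###########################.BBBBBBBBBBBBBBBBBBBBBBBBBBBBBBBB.###########################
150 ###########################.BBBBBBBBBBBBBBBBBBBBBBBBBBBBBBBB.###########################
160 ############################.BBBBBBBBBBBBBBBBBBBBBBBBBBBBBBB############################
170 ############################.BBBBBBBBBBBBBBBBBBBBBBBBBBBBBB.############################
```

Released cleanly; the biscuit stands where it was put. I'll raise the tongs straight up and carry them back to their bare spot.

>>> jog_arm:
  motion:
    - {"delta_pos": [0, 0, 0.1], "dr": [0, 0, 0]}
    - {"delta_pos": [0, 0, 0.2], "dr": [0, 0, 0]}
    - {"delta_pos": [0, 0, 0.4], "dr": [0, 0, 0]}
    - {"delta_pos": [0, 0, 0.4], "dr": [0, 0, 0]}
    - {"delta_pos": [-0.1, -0.2, 0.2], "dr": [0, 0, 0]}

```text
clock: 21.65
tcp_pos: [498.5, 204.6, 90.3]
orientation: [-3.127, -0.271, -0.007]
contact_force: [-0.7, -0.5, -0.4]
width: 52.7
grasp_force: 7.3
```

>>> jog_arm:
  motion:
    - {"delta_pos": [-0.15, -0.5, 0], "dr": [0, 0, 0]}
    - {"delta_pos": [-0.15, -0.5, 0], "dr": [0, 0, 0]}
    - {"delta_pos": [-0.15, -0.5, 0], "dr": [0, 0, 0]}
    - {"delta_pos": [-0.15, -0.5, 0], "dr": [0, 0, 0]}
    - {"delta_pos": [-0.15, -0.5, 0], "dr": [0, 0, 0]}

```text
clock: 22.15
tcp_pos: [440.5, 13.1, 87.6]
orientation: [3.13, 0.268, 0.003]
contact_force: [0.5, -1.0, -2.3]
width: 53.0
grasp_force: 7.3
```

>>> jog_arm:
  motion:
    - {"delta_pos": [0, -0.28, -0.2], "dr": [0, 0, 0]}
    - {"delta_pos": [0, 0, -0.4], "dr": [0, 0, 0]}
    - {"delta_pos": [0, 0, -0.4], "dr": [0, 0, 0]}
    - {"delta_pos": [0, 0, -0.2], "dr": [0, 0, 0]}
    - {"delta_pos": [0, 0, 0], "dr": [0, 0, 0]}

```text
clock: 22.65
tcp_pos: [439.5, -6.5, -4.6]
orientation: [-3.129, -0.268, 0.004]
contact_force: [0.3, 0.2, -0.7]
width: 52.7
grasp_force: 7.3
```

Run:
```python
from h import *
P={n:cap(n) for n in("top","scene")}
for n in P:
  for k in("plate","long_biscuit","round_biscuit_1","spice_jar"):
    for q in ctrl.place_of(P[n],k)[:2]: print(k,n,np.array(q["at"]),round(q["p"],2),atz(P[n],q["at"],5))
```

```text
plate top [188.9 172.7] 0.8 [582.15 223.07   5.  ]
long_biscuit top [192.1 175.5] 0.71 [573.21 213.12   5.  ]
round_biscuit_1 top [325.5 179.5] 0.72 [ 552.52 -192.42    5.  ]
round_biscuit_1 top [344.2 172.4] 0.62 [ 573.18 -249.55    5.  ]
spice_jar top [377.7 231.8] 0.73 [ 392.93 -338.7     5.  ]
plate scene [173.8 209.3] 0.62 [568.44 241.63   5.  ]
plate scene [244.9 192.8] 0.47 [555.88  -4.72   5.  ]
long_biscuit scene [174.9 207.2] 0.61 [579.25 233.8    5.  ]
long_biscuit scene [175.1 208.6] 0.19 [570.59 236.53   5.  ]
round_biscuit_1 scene [302.2 174.9] 0.46 [ 575.63 -256.15    5.  ]
round_biscuit_1 scene [288.2 177.6] 0.4 [ 581.95 -198.56    5.  ]
spice_jar scene [153.  255.3] 0.23 [367.87 376.46   5.  ]
```

>>> jog_arm:
  motion:
    - {"delta_pos": [0, 0, -0.1], "dr": [0, 0, 0]}
    - {"delta_pos": [0, 0, -0.1], "dr": [0, 0, 0]}
    - {"delta_pos": [0, 0, -0.07], "dr": [0, 0, 0]}
    - {"delta_pos": [0, 0, 0], "dr": [0, 0, 0]}
    - {"delta_pos": [0, 0, 0], "dr": [0, 0, 0]}

```text
clock: 23.65
tcp_pos: [440.3, -6.6, -24.4]
orientation: [-3.13, -0.268, 0.001]
contact_force: [-0.7, -0.0, 0.1]
width: 53.0
grasp_force: 7.2
```

>>> jog_arm:
  motion:
    - {"delta_pos": [0, 0, -0.02], "dr": [0, 0, 0]}
    - {"delta_pos": [0, 0, -0.02], "dr": [0, 0, 0]}
    - {"delta_pos": [0, 0, 0], "dr": [0, 0, 0]}
    - {"delta_pos": [0, 0, 0], "dr": [0, 0, 0]}
    - {"delta_pos": [0, 0, 0], "dr": [0, 0, 0]}

```text
clock: 24.15
tcp_pos: [440.9, -6.7, -27.0]
orientation: [3.13, 0.268, 0.0]
contact_force: [1.2, 0.1, -1.0]
width: 53.0
grasp_force: 7.3
```

>>> jog_arm:
  motion:
    - {"delta_pos": [0, 0, -0.02], "dr": [0, 0, 0]}
    - {"delta_pos": [0, 0, -0.02], "dr": [0, 0, 0]}
    - {"delta_pos": [0, 0, 0], "dr": [0, 0, 0]}
    - {"delta_pos": [0, 0, 0], "dr": [0, 0, 0]}
    - {"delta_pos": [0, 0, 0], "dr": [0, 0, 0]}

```text
clock: 24.65
tcp_pos: [440.8, -6.7, -30.1]
orientation: [-3.13, -0.268, -0.0]
contact_force: [0.4, 0.2, 1.9]
width: 53.2
grasp_force: 7.3
```

The tongs are on the table. I'll let go and rise.

>>> jog_arm:
  motion:
    - {"delta_pos": [0, 0, 0], "dr": [0, 0, 0]}
    - {"delta_pos": [0, 0, 0], "dr": [0, 0, 0]}
    - {"delta_pos": [0, 0, 0], "dr": [0, 0, 0]}
    - {"delta_pos": [0, 0, 0], "dr": [0, 0, 0]}
    - {"delta_pos": [0, 0, 0], "dr": [0, 0, 0]}
  hand: 0.75

```text
clock: 25.15
tcp_pos: [440.7, -6.7, -30.1]
orientation: [-3.13, -0.268, 0.0]
contact_force: [0.8, -0.4, -0.2]
width: 64.0
grasp_force: 0.0
```

>>> jog_arm:
  motion:
    - {"delta_pos": [0, 0, 0], "dr": [0, 0, 0]}
    - {"delta_pos": [0, 0, 0], "dr": [0, 0, 0]}
    - {"delta_pos": [0, 0, 0], "dr": [0, 0, 0]}
    - {"delta_pos": [0, 0, 0.2], "dr": [0, 0, 0]}
    - {"delta_pos": [0, 0, 0.4], "dr": [0, 0, 0]}
  hand: 1

```text
clock: 25.65
tcp_pos: [438.8, -6.6, 13.8]
orientation: [-3.129, -0.268, 0.006]
contact_force: [1.4, 0.0, 0.8]
width: 85.4
grasp_force: 0.0
```

>>> jog_arm:
  motion:
    - {"delta_pos": [0, 0, 0.5], "dr": [0, 0, 0]}
    - {"delta_pos": [0, 0, 0.6], "dr": [0, 0, 0]}
    - {"delta_pos": [0, 0, 0.6], "dr": [0, 0, 0]}
    - {"delta_pos": [0, 0, 0], "dr": [0, 0, 0]}
    - {"delta_pos": [0, 0, 0], "dr": [0, 0, 0]}

```text
clock: 26.15
tcp_pos: [441.4, -6.9, 143.4]
orientation: [3.129, 0.267, 0.004]
contact_force: [-0.0, -0.5, -1.8]
width: 85.5
grasp_force: 0.0
```

Run:
```python
from h import *
p=cap("wrist");print(p["st"]["tcp_pos"])
sat=cv2.GaussianBlur(cv2.cvtColor(p["pixels"],cv2.COLOR_RGB2HSV)[...,1],(3,3),0);v=p["pixels"].max(2)
for r in range(50,300,8):
    print(r,"".join("#" if a<80 or b<45 else "." for a,b in zip(sat[r,150:370:2],v[r,150:370:2])))
for n in("top","scene"):
    q=cap(n)
    for k in("long_biscuit","plate","tongs_grip"): print(n,k,[(atz(q,z["at"],5),round(z["p"],2)) for z in ctrl.place_of(q,k)[:1]])
```

```text
[441.42  -6.88 143.39]
50 ..............................................................................................................
58 ..............................................................................................................
66 ..................................##.....................................##...................................
74 .................................####..................................####...................................
82 ..................................####.................................####...................................
90 ...................................###................................####....................................
98 ...................................###.................................##.....................................
106 ....................................##................................###.....................................
114 ....................................###...............................###.....................................
122 ....................................###......
[... 2237 characters left out ...]
.............
282 ####......................................................................................................#...
290 #####.........................................................................................................
298 #####........................................................................................................#
top long_biscuit [(array([567.05, 231.85,   5.  ]), 0.72)]
top plate [(array([574.14, 213.13,   5.  ]), 0.72)]
top tongs_grip [(array([590.04, 211.72,   5.  ]), 0.55)]
scene long_biscuit [(array([576.49, 240.49,   5.  ]), 0.66)]
scene plate [(array([584.18, 241.16,   5.  ]), 0.93)]
scene tongs_grip [(array([472.41, -33.91,   5.  ]), 0.96)]
```

The tongs lie flat and sprung open, the biscuit is on the plate, and the robot is clear.

```bash
python3 -c "
from workcell import ctrl
print(ctrl.finish_job())"
```

```text
the job is handed in; nothing more can be done
None
```

The job is handed in at about 26 s of the 50 s, verdict not shown: the long biscuit stands near the middle of the plate, the tongs lie open on the bare table, and the robot is clear of everything.

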